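# Nest the rinsed grit pots in the drip tray

### The arm

A 6-joint arm with a two-finger parallel gripper is mounted at the origin on the work surface. World frame = base frame: x ahead of the robot, y to its left, z up, the work surface at z = 0. Lengths are in mm, angles in rad, forces in N, time in s.
With the tool pointing down it reaches from about 275 to 750 mm from the base axis. Payload 10.2 kg.
Tool frame: the origin (TCP) lies at the very end of the fingers, on their centre line; the grasp point (between the pads) lies robot.grip_point_offset behind it (robot.grip_point_offset is the distance from the TCP to the grasp point, in mm); x points along the fingers, y is the direction in which the jaws open and shut, and the axes are right-handed (so a half turn about x gives the same grasp; the last joint's range is limited). The gripper opens to 85 mm and grips with 20 to 120 N. Pads are 22 mm wide; open, the fingers measure 114 mm over their backs; the gripper's body (76 mm by 85 mm) begins 54 mm behind the grasp point. The pads swing forward as they close: fully open they stand 13 mm farther back than shut.
Start: joints at [-1.445, 0.313, 1.498, -0, 1.331, -0.223], TCP at [179.417, -493.397, 231.294] pointing down, gripper open.
Joint ranges: [-2.94, 2.94], [-0.97, 2.17], [0.19, 2.56], [-1.23, 4.37], [0.02, 3.11], [-2.88, 2.88]. Speed limits (rad/s): [2.39, 2.39, 3.01, 3.14, 3.14, 3.14].

### API

Orientations are given as [roll, pitch, yaw] about the fixed x, y, z axes, in that order (R = Rz(yaw) Ry(pitch) Rx(roll)).
In Python, from cell import state, vision, job, robot gives the robot as it stands. The module is installed in compiled form; this text tells all that it offers.
- The arm moves only by the tool jog_arm, never from a script. Its arguments are lists of equal length, an entry for each row: "claw": the gripper's target within -1 to 1 (fully open at 1, half-way at 0, shut at -1); "travel": the shift along the tool's x, y, z in m, a list of three; "delta_rot": the turn, a rotation vector about the tool's x, y, z in degrees, a list of three. In form: {"claw": [claw, ...], "travel": [[dx, dy, dz], ...], "delta_rot": [[rx, ry, rz], ...]}. A call has 1 to 8 rows; each row shifts and turns the commanded pose from where the row before left it, along the tool's axes as they then stand; what a row does not reach is not made up. A row lasts 1/12 s, in which the tool goes at most 41.7 mm and 7.16 degrees, less where a joint would pass 70% of its speed; a pose out of reach is approached as far as the arm can. A call with a gripper value outside its range is refused whole. The fingers move at their own pace and stop on an object; "grip_force" is the grip in N (left out, the last holds). Time passes only in rows, so rows that do not move let the fingers close. It gives the time, the measured TCP pose, the force and the opening at its end, in the units of the state.
- state(): the state, without advancing time (a new reading comes with each control period).
- vision.snapshot(name): name is "scene" or "side" or "wrist"; returns a dict with "color" (384x512x3 uint8, red, green, blue), "K" (3x3 intrinsics, pixels), "rvec" (rotation vector, rad) and "tvec" (3), from world to camera coordinates, as OpenCV has them; the wrist camera has in their place "mount" (4x4, takes a point from camera to tool coordinates, whose origin is the TCP and whose axes are the tool frame's). Camera axes: x right, y down, z forward; pixel columns grow to the right and rows downward; lengths in mm; the calibration is good to about 2 mm. A picture is of the moment at which its call begins: read the wrist's pose just before it. There is no depth.
- job.close_job(): hands the job in, once; it reports no verdict.
The state is a dict: "time_s": time; "joint_pos": joint angles; "joint_velocities": joint speeds; "joint_torque": joint torques, N m; "eef_pos": TCP position; "ee_rot": TCP orientation; "force": force on the tool from outside, world axes, zero at the start; "torque": the same for the moment, N m; "gripper_width": opening from 0.0 (shut) to 1.0 (fully open).
Only numpy, scipy, OpenCV 4.12 (cv2) and the standard library are available. Lean on these libraries where they do the work, as an engineer would, in place of code of your own. Each camera call takes 0.05 s, during which the arm holds its last target. There are 200 camera calls.

### The job

The grinding is done and the grit pots have been rinsed: nest the two open empty pots that stand on the bench into the open pot that stands in the black drip tray, in either order, so that all three make one upright stack standing in the tray, each pot fully home in the one below. Leave the lidded pot, the glass, the stone and the brush where they are.

Things in the scene. Friction and masses are not known exactly. Their poses are not given: they have to be found in the camera images.
- pot_a: open white plastic stacking pot, upright on the bench, 86 mm high. Tapered body outside 39 mm across at the base, 56 mm at height 58; from 58 to 86 mm a straight collar, 65 mm outside, 61 inside, stepping out from the body in a flat shoulder. Walls 2 mm, floor 3 mm, about 60 g, stiff. Origin: centre of the underside, z up through the mouth; round, so yaw does not matter
- pot_b: the other open white pot on the bench, alike in every way to pot_a (86 mm high, collar 65 mm across). Origin: centre of the underside, z up
- tray_pot: a third open pot alike to pot_a, loose in the drip tray, its base 4 mm above the bench: the bottom of the stack. A pot lowered into an equal pot enters with about 2 mm play all round until its shoulder sits on the rim below: its base is then 28 mm above the base below, its 28 mm collar all above the rim below. Origin: centre of the underside, z up
- tray: black plastic drip tray, 160 x 160 mm, 14 mm high, floor and walls 4 mm thick, fixed to the bench. Origin: centre of its underside at bench height; x and y along its sides, z up
- lidded_pot: a fourth pot of the same shape, closed with a flat grey lid 69 mm in diameter, full of grit, 91 mm high in all, 260 g, loose on the bench: not part of the job. Origin: centre of the underside, z up
- glass_blank: flat green glass blank 100 x 70 x 10 mm lying loose on the bench, a bystander. Origin: centre of the underside, x along its length
- dressing_stone: grey square dressing stone 110 x 25 x 25 mm lying loose on the bench, a bystander. Origin: centre of the underside, x along its length
- brush: flat brush 200 mm long and 42 mm wide, 20 mm thick, wooden handle, lying loose on the bench, a bystander. Origin: centre of the underside, x from handle to bristles
Things that resemble listed ones, but are neither listed nor needed, are in the scene too. Of the things that look like the tray, the middle-sized one is meant.

How it is judged (in metres and radians):
At the end, for the whole second after the job is handed in: One stack of the three open pots in the tray, either bench pot in the middle: each upper base 25 to 31 mm above the one below (28 is home), within 6 mm and 0.08 rad of its axis; all within 0.12 rad of upright, under 20 mm/s; the lowest on the tray floor, within 65 mm of its centre along x and y (((z of pot_a in the frame of tray_pot between 0.025 and 0.031 m and horizontal distance between pot_a and tray_pot below 0.006 m and angle between the z axis of pot_a and the z axis of tray_pot, either way round below 0.08 rad and z of pot_b in the frame of pot_a between 0.025 and 0.031 m and horizontal distance between pot_b and pot_a below 0.006 m and angle between the z axis of pot_b and the z axis of pot_a, either way round below 0.08 rad) or (z of pot_b in the frame of tray_pot between 0.025 and 0.031 m and horizontal distance between pot_b and tray_pot below 0.006 m and angle between the z axis of pot_b and the z axis of tray_pot, either way round below 0.08 rad and z of pot_a in the frame of pot_b between 0.025 and 0.031 m and horizontal distance between pot_a and pot_b below 0.006 m and angle between the z axis of pot_a and the z axis of pot_b, either way round below 0.08 rad)) and angle between each of tray_pot, pot_a, pot_b's own z axis and vertical below 0.12 rad and linear speed of each of tray_pot, pot_a, pot_b below 0.02 m/s and x of tray_pot in the frame of tray between -0.065 and 0.065 m and y of tray_pot in the frame of tray between -0.065 and 0.065 m and z of tray_pot in the frame of tray below 0.009 m); the robot touches nothing.
It fails at once if the lidded pot is shifted by more than 30 mm or tipped over (distance of lidded_pot from where it was at the start of the episode above 0.03 m or angle between lidded_pot's own z axis and vertical above 0.5 rad).
It fails at once if the glass blank is shifted by more than 30 mm or tipped over (distance of glass_blank from where it was at the start of the episode above 0.03 m or angle between glass_blank's own z axis and vertical above 0.5 rad).
It fails at once if the dressing stone is shifted by more than 30 mm or tipped over (distance of dressing_stone from where it was at the start of the episode above 0.03 m or angle between dressing_stone's own z axis and vertical above 0.5 rad).
It fails at once if the brush is shifted by more than 30 mm or tipped over (distance of brush from where it was at the start of the episode above 0.03 m or angle between brush's own z axis and vertical above 0.5 rad).
It also fails if it takes over 64 s, if anything falls off the work surface, if the arm or the gripper's body presses on something with over 40 N, if the wrist force passes 120 N, or if a joint passes its speed limit or range.

## Working session

There is one attempt and no reset: what is moved stays moved. The work goes in short steps, Python scripts to look and compute and a tool call to move; the robot and the scene stay as the last step left them, time stands still between calls to the robot, and variables do not carry over. Pictures are saved under pics/ and viewed, about 8 in all and at most 12, crops included, and the job is handed in when it is done.

Besides the shell and the picture viewer there is one more tool, called after "Request:" by a JSON object that holds its "fn" and its "kwargs", one argument or row to a line. jog_arm: Moves the arm, as the interface text tells. Its arguments: {"type":"object","properties":{"claw":{"type":"array","items":{"type":"number"}},"travel":{"type":"array","items":{"type":"array","items":{"type":"number"}}},"delta_rot":{"type":"array","items":{"type":"array","items":{"type":"number"}}},"grip_force":{"type":"number"}},"required":["claw","travel","delta_rot"]}

```bash
mkdir -p pics; cat > h.py <<'E'
import numpy as np,cv2
from cell import state,vision,job,robot
from scipy.spatial.transform import Rotation as R
def snap(n,f):
    s=state(); d=vision.snapshot(n); cv2.imwrite('pics/'+f,d['color'][:,:,::-1])
    if n=='wrist':
        M=np.array(d['mount'],float); Rw=R.from_euler('xyz',s['ee_rot']).as_matrix()
        d['Rc']=Rw@M[:3,:3]; d['C']=Rw@M[:3,3]+np.array(s['eef_pos'])
    else:
        Rm=cv2.Rodrigues(np.array(d['rvec'],float))[0]; d['Rc']=Rm.T; d['C']=-Rm.T@np.array(d['tvec'],float).ravel()
    return d
def ray(d,u,v,z):
    r=d['Rc']@np.linalg.inv(np.array(d['K']))@np.array([u,v,1.]); return d['C']+r*(z-d['C'][2])/r[2]
def proj(d,P):
    q=np.array(d['K'])@d['Rc'].T@(np.array(P,float)-d['C']); return q[:2]/q[2]
E
python3 - <<'E'
from h import *
print(state(), robot.grip_point_offset)
a=[snap(n,n+'0.png') for n in('scene','side','wrist')]
for d in a: print(d['C'],d['Rc'][:,2],np.array(d['K'])[0,0])
cv2.imwrite('pics/both.png',cv2.resize(np.vstack([a[0]['color'],a[1]['color']]),None,fx=.78,fy=.78)[:,:,::-1])
E
```

```text
{'time_s': 0.0, 'joint_pos': array([-1.44536781e+00,  3.13489348e-01,  1.49844426e+00,  2.64994806e-05,
        1.33100487e+00, -2.23413556e-01]), 'joint_velocities': array([-1.36274272e-03,  8.25832953e-04, -5.89260553e-04,  8.72432483e-04,
        7.20583889e-06, -3.65910514e-04]), 'joint_torque': array([-1.05262712e-03, -4.12266040e+01, -2.59744942e+01, -2.77048666e-04,
        4.00652571e-03,  9.53690119e-06]), 'eef_pos': array([ 179.40524775, -493.12026168,  230.71224439]), 'ee_rot': array([-1.81332799,  1.56945025,  1.67710043]), 'force': array([-0.56486646,  0.08657772, -0.21504312]), 'torque': array([0.00240612, 0.05029847, 0.00708636]), 'gripper_width': 0.9997203032225862} 18.700000000000003
[1019.05022716 -890.5629585  1062.30236244] [-0.30633144  0.58212662 -0.75318633] 359.9642182224346
[195.39785605 945.26162513 730.00851116] [ 0.31306779 -0.79523491 -0.51922056] 376.4822423827058
[ 255.98086027 -464.05005536  373.86476197] [-0.29750164 -0.10643877 -0.9487695 ] 302.38310553622426
```

View pics/scene0.png

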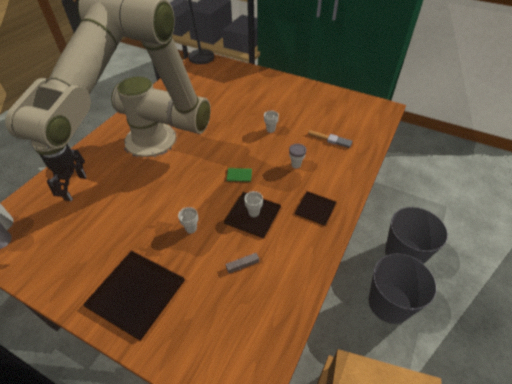

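View pics/side0.png

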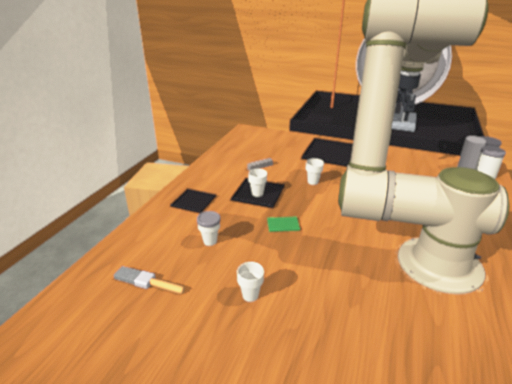

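```bash
python3 - <<'E'
from h import *
d=snap('scene','s1.png');e=snap('side','e1.png')
for n,a,b,z in [('near',(188,213),(315,163),86),('tray',(254,198),(258,175),90),('far',(271,116),(250,270),86),('lid',(298,149),(209,219),91)]:
    print(n,ray(d,*a,z)[:2].round(),ray(e,*b,z)[:2].round())
for n,a,b in [('tray',(252,214),(258,193)),('glass',(239,175),(283,224)),('stone',(243,263),(260,164)),('brush0',(308,133),(182,291)),('brush1',(351,144),(115,272))]:
    print(n,ray(d,*a,8)[:2].round(),ray(e,*b,8)[:2].round())
ims=[]
for q,P in((d,[(188,220),(254,204),(271,121)]),(e,[(315,172),(258,184),(250,281)])):
    ims.append(np.hstack([cv2.resize(q['color'][y-25:y+25,x-25:x+25],(250,250),interpolation=cv2.INTER_CUBIC) for x,y in P]))
cv2.imwrite('pics/crops.png',np.vstack(ims)[:,:,::-1])
E
```

```text
near [ 446. -324.] [ 444. -321.]
tray [ 618. -163.] [ 608. -147.]
far [460. 297.] [456. 306.]
lid [655. 146.] [645. 156.]
tray [ 614. -174.] [ 612. -159.]
glass [472. -21.] [468.  -9.]
stone [ 685. -370.] [ 687. -380.]
brush0 [621. 355.] [622. 365.]
brush1 [819. 371.] [828. 371.]
```

View pics/crops.png

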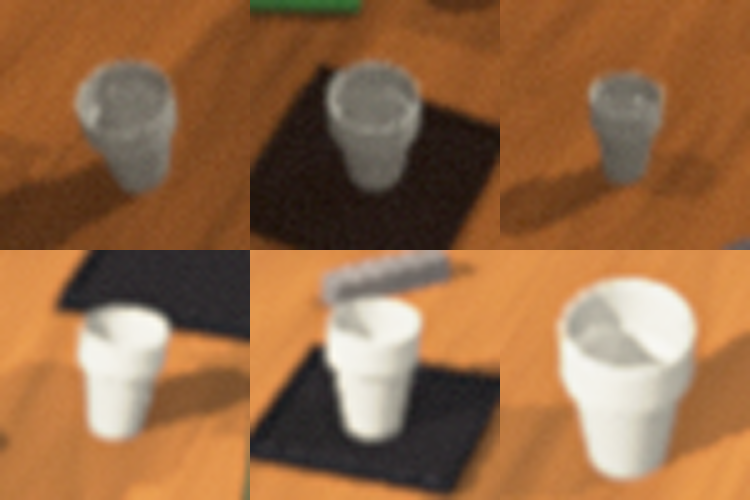

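View pics/wrist0.png

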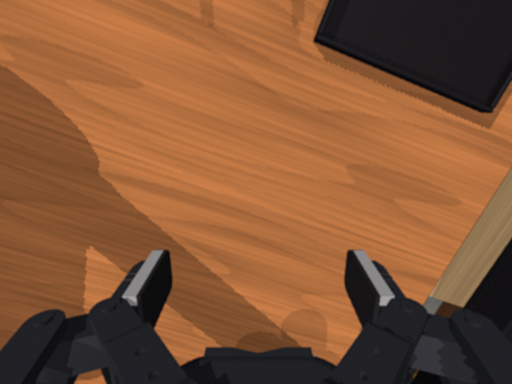

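```bash
cat >> h.py <<'E'
def to(*P):
    s=state(); Rw=R.from_euler('xyz',s['ee_rot']).as_matrix()
    print('pos',s['eef_pos'].round(1),'d_tool m',(Rw.T@(np.array(P)-s['eef_pos'])/1000).round(4),'t',round(s['time_s'],2),'g',round(s['gripper_width'],3),'F',s['force'].round(1))
E
python3 - <<'E'
from h import *
print(R.from_euler('xyz',state()['ee_rot']).as_matrix().round(4)); to(446,-323,190)
E
```

```text
[[-1.000e-04  3.418e-01 -9.398e-01]
 [ 5.000e-04 -9.398e-01 -3.418e-01]
 [-1.000e+00 -5.000e-04 -1.000e-04]]
pos [ 179.4 -493.3  231.1] d_tool m [ 0.0411 -0.0689 -0.3087] t 0.25 g 0.996 F [-1.1  0.3  0.1]
```

Request:
{"fn": "jog_arm", "kwargs": {
  "claw": [1, 1, 1, 1, 1, 1, 1, 1],
  "travel": [
    [0.005, -0.0086, -0.0386],
    [0.005, -0.0086, -0.0386],
    [0.005, -0.0086, -0.0386],
    [0.005, -0.0086, -0.0386],
    [0.005, -0.0086, -0.0386],
    [0.005, -0.0086, -0.0386],
    [0.005, -0.0086, -0.0386],
    [0.005, -0.0086, -0.0386]
  ],
  "delta_rot": [
    [0, 0, 0],
    [0, 0, 0],
    [0, 0, 0],
    [0, 0, 0],
    [0, 0, 0],
    [0, 0, 0],
    [0, 0, 0],
    [0, 0, 0]
  ]
}}

```text
time_s: 0.92
eef_pos: [447.6, -321.8, 191.1]
ee_rot: [1.381, 1.571, -1.412]
force: [0.0, -0.7, 0.6]
gripper_width: 0.999
```

Request:
{"fn": "jog_arm", "kwargs": {
  "claw": [1, 1],
  "travel": [
    [0, 0, 0],
    [0, 0, 0]
  ],
  "delta_rot": [
    [0, 0, 0],
    [0, 0, 0]
  ]
}}

```text
time_s: 1.08
eef_pos: [447.1, -321.9, 190.8]
ee_rot: [-1.105, 1.57, 2.389]
force: [-0.4, -0.3, 0.2]
gripper_width: 1.003
```

```bash
python3 - <<'E'
from h import *
d=snap('wrist','w1.png');to(446,-323,190)
print(proj(d,(446,-323,86)),proj(d,(613,-157,90)))
E
```

```text
pos [ 446.2 -323.   191.1] d_tool m [ 0.0011 -0.      0.0002] t 1.13 g 1.001 F [-1.3  0.1  0.5]
[260.43922468 192.70683167] [ 105.02623123 -128.0125102 ]
```

View pics/w1.png

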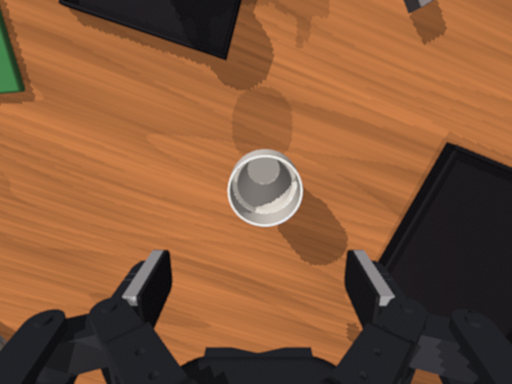

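```bash
cat >> h.py <<'E'
def rim(f,u,v,z,d):
    c=cv2.imread('pics/'+f).astype(int); m=((c.min(2)>165)&(c.max(2)-c.min(2)<40)).astype(np.uint8)
    n,l,st,ce=cv2.connectedComponentsWithStats(m,connectivity=8)
    ys,xs=np.nonzero(m); k=np.argmin((xs-u)**2+(ys-v)**2+0*xs)
    # largest component within 60 px
    best=max((i for i in range(1,n) if np.hypot(*(ce[i]-[u,v]))<60),key=lambda i:st[i,4])
    cn=cv2.findContours((l==best).astype(np.uint8),cv2.RETR_EXTERNAL,cv2.CHAIN_APPROX_NONE)[0][0][:,0]
    h=cv2.convexHull(cn)[:,0]; el=cv2.fitEllipse(h)
    P=np.array([ray(d,*p,z)[:2] for p in h]); A=np.c_[2*P,np.ones(len(P))]; s=np.linalg.lstsq(A,(P**2).sum(1),rcond=None)[0]
    print('bbox',st[best],'ell',np.round(el[0],1),np.round(el[1],1),'circ',s[:2].round(1),'r',np.sqrt(s[2]+s[0]**2+s[1]**2).round(1))
E
python3 - <<'E'
from h import *
d=snap('wrist','w2.png')
print(ray(d,265,188.5,86)); rim('w2.png',265,188,86,d)
E
```

```text
[ 449.91713275 -326.50753788   86.        ]
bbox [ 227  149   75   76 1665] ell [263.6 187.3] [74.  75.9] circ [ 449.3 -325.5] r 33.1
```

```bash
python3 - <<'E'
from h import *
d=vision.snapshot('wrist'); M=np.array(d['mount'],float); K=np.array(d['K']); print(M.round(3))
for x in(-25,-18.7,-13,-8,0):
  for z in(-11,11):
    q=K@M[:3,:3].T@(np.array([x,42.5,z])-M[:3,3]); print(x,z,(q[:2]/q[2]).round(1))
E
```

```text
[[ 1.00000e-03 -3.16000e-01  9.49000e-01 -1.43034e+02]
 [ 1.00000e+00 -0.00000e+00 -1.00000e-03 -1.33500e+00]
 [ 0.00000e+00  9.49000e-01  3.16000e-01 -8.19760e+01]
 [ 0.00000e+00  0.00000e+00  0.00000e+00  1.00000e+00]]
-25 -11 [356.7 259.4]
-25 11 [351.8 300.7]
-18.7 -11 [352.5 252.2]
-18.7 11 [348.  292.2]
-13 -11 [349.  246.2]
-13 11 [344.8 285.1]
-8 -11 [346.1 241.3]
-8 11 [342.2 279.2]
0 -11 [341.9 234.1]
0 11 [338.4 270.6]
```

Request:
{"fn": "jog_arm", "kwargs": {
  "claw": [1, 1, 1, 1],
  "travel": [
    [0.02, 0.004, -0.0022],
    [0.02, 0, 0],
    [0.02, 0, 0],
    [0, 0, 0]
  ],
  "delta_rot": [
    [0, 0, 0],
    [0, 0, 0],
    [0, 0, 0],
    [0, 0, 0]
  ]
}}

```text
time_s: 1.57
eef_pos: [447.4, -325.9, 128.1]
ee_rot: [-1.169, 1.565, 2.319]
force: [-0.8, 0.9, 0.0]
gripper_width: 0.999
```

Request:
{"fn": "jog_arm", "kwargs": {
  "claw": [1, 1, 1, 1, 1, 1],
  "travel": [
    [0.026, 0, 0],
    [0.026, 0, 0],
    [0.026, 0, 0],
    [0, 0, 0],
    [0, 0, 0],
    [0, 0, 0]
  ],
  "delta_rot": [
    [0, 0, 0],
    [0, 0, 0],
    [0, 0, 0],
    [0, 0, 0],
    [0, 0, 0],
    [0, 0, 0]
  ]
}}

```text
time_s: 2.07
eef_pos: [450.0, -327.4, 55.5]
ee_rot: [1.941, 1.568, -0.852]
force: [0.5, 0.0, 0.3]
gripper_width: 1.002
```

```bash
python3 - <<'E'
from h import *
for i in range(4): d=snap('wrist','w3.png');to(449.6,-326,53)
E
```

```text
pos [ 450.1 -327.3   55.6] d_tool m [ 0.0026 -0.0015  0.0001] t 2.12 g 1.001 F [ 0.4 -0.9 -0.6]
pos [ 450.1 -327.2   55.4] d_tool m [ 0.0024 -0.0013  0.0001] t 2.17 g 1.001 F [0.7 0.4 1. ]
pos [ 450.1 -327.    55.1] d_tool m [ 0.0021 -0.0011  0.0001] t 2.22 g 0.997 F [0.9 0.1 0.4]
pos [ 450.  -326.8   54.7] d_tool m [ 0.0017 -0.0009  0.0001] t 2.27 g 1.006 F [-0.2 -0.3 -0.8]
```

View pics/w3.png

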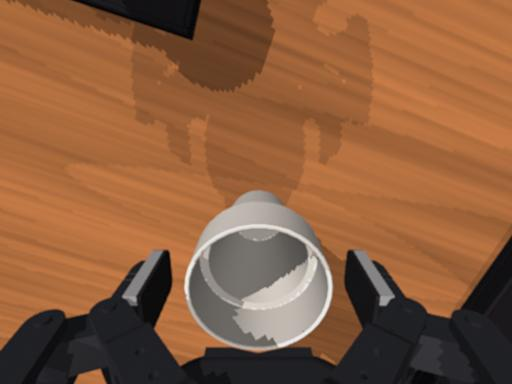

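```bash
python3 - <<'E'
from h import *
d=snap('wrist','w3.png');to(449.6,-326,53)
pts=[(185,288),(333,287),(262,348),(262,222),(195,253),(324,251),(208,328),(312,326)]
P=np.array([ray(d,*p,86)[:2] for p in pts]); A=np.c_[2*P,np.ones(8)]; s=np.linalg.lstsq(A,(P**2).sum(1),rcond=None)[0]
print(s[:2],np.sqrt(s[2]+s[:2]@s[:2]))
to(s[0],s[1],53)
E
```

```text
pos [ 449.9 -326.6   54.4] d_tool m [ 0.0014 -0.0007  0.    ] t 2.32 g 0.998 F [ 0.5 -0.1 -0.6]
[ 449.80139505 -325.94688044] 32.134324260939806
pos [ 449.9 -326.6   54.4] d_tool m [ 0.0014 -0.0006 -0.0002] t 2.32 g 0.998 F [ 0.5 -0.1 -0.6]
```

Well aligned. Close gently, then lift.

Request:
{"fn": "jog_arm", "kwargs": {
  "claw": [-1, -1, -1, -1, -1, -1, -1, -1],
  "travel": [
    [0.001, 0, 0],
    [0, 0, 0],
    [0, 0, 0],
    [0, 0, 0],
    [0, 0, 0],
    [0, 0, 0],
    [0, 0, 0],
    [0, 0, 0]
  ],
  "delta_rot": [
    [0, 0, 0],
    [0, 0, 0],
    [0, 0, 0],
    [0, 0, 0],
    [0, 0, 0],
    [0, 0, 0],
    [0, 0, 0],
    [0, 0, 0]
  ],
  "grip_force": 30
}}

```text
time_s: 2.98
eef_pos: [449.7, -326.4, 52.8]
ee_rot: [1.99, 1.57, -0.803]
force: [-0.1, 0.5, 5.4]
gripper_width: 0.753
```

Request:
{"fn": "jog_arm", "kwargs": {
  "claw": [-1, -1, -1, -1, -1, -1, -1, -1],
  "travel": [
    [-0.005, 0, 0],
    [-0.015, 0, 0],
    [-0.025, 0, 0],
    [-0.025, 0, 0],
    [-0.025, 0, 0],
    [-0.025, 0, 0],
    [-0.015, 0, 0],
    [-0.005, 0, 0]
  ],
  "delta_rot": [
    [0, 0, 0],
    [0, 0, 0],
    [0, 0, 0],
    [0, 0, 0],
    [0, 0, 0],
    [0, 0, 0],
    [0, 0, 0],
    [0, 0, 0]
  ]
}}

```text
time_s: 3.65
eef_pos: [450.1, -326.7, 194.9]
ee_rot: [1.951, 1.567, -0.842]
force: [1.0, -0.6, -0.8]
gripper_width: 0.754
```

```bash
python3 - <<'E'
from h import *
d=snap('wrist','w4.png');to(600,-220,195);to(613,-157,195)
print(proj(d,(613,-157,90)))
E
```

```text
pos [ 450.  -326.6  194.2] d_tool m [-0.0007 -0.0489 -0.1774] t 3.7 g 0.746 F [0.6 0.2 0.7]
pos [ 450.  -326.6  194.2] d_tool m [-0.0008 -0.1036 -0.2112] t 3.7 g 0.746 F [0.6 0.2 0.7]
[  98.09598561 -120.33860084]
```

View pics/w4.png

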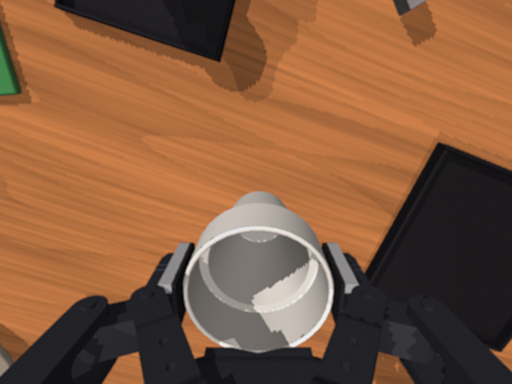

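Request:
{"fn": "jog_arm", "kwargs": {
  "claw": [-1, -1, -1, -1, -1, -1, -1, -1],
  "travel": [
    [0, -0.0094, -0.015],
    [0, -0.0156, -0.025],
    [0, -0.0156, -0.025],
    [0, -0.0156, -0.025],
    [0, -0.0156, -0.025],
    [0, -0.0156, -0.025],
    [0, -0.0106, -0.017],
    [0, -0.0056, -0.009]
  ],
  "delta_rot": [
    [0, 0, 0],
    [0, 0, 0],
    [0, 0, 0],
    [0, 0, 0],
    [0, 0, 0],
    [0, 0, 0],
    [0, 0, 0],
    [0, 0, 0]
  ]
}}

```text
time_s: 4.37
eef_pos: [570.7, -169.8, 190.6]
ee_rot: [-0.952, 1.568, 2.541]
force: [-0.2, -0.0, 0.3]
gripper_width: 0.748
```

Request:
{"fn": "jog_arm", "kwargs": {
  "claw": [-1, -1, -1],
  "travel": [
    [0, 0, 0],
    [0, 0, 0],
    [0, 0, 0]
  ],
  "delta_rot": [
    [0, 0, 0],
    [0, 0, 0],
    [0, 0, 0]
  ]
}}

```text
time_s: 4.62
eef_pos: [569.4, -173.1, 191.8]
ee_rot: [-0.438, 1.57, 3.052]
force: [0.2, 0.6, -0.6]
gripper_width: 0.75
```

```bash
python3 - <<'E'
from h import *
d=snap('wrist','w5.png');to(613,-157,195)
u,v=proj(d,(613,-157,90));print(u,v)
rim('w5.png',u,v,90,d)
E
```

```text
pos [ 569.4 -173.2  192.1] d_tool m [-0.003  -0.0005 -0.0465] t 4.67 g 0.745 F [ 0.9 -0.3  0.6]
259.3685132359334 137.45527547912667
bbox [ 224   92   82   82 2148] ell [264.6 133. ] [81.  81.6] circ [ 616.5 -160.2] r 32.5
```

View pics/w5.png

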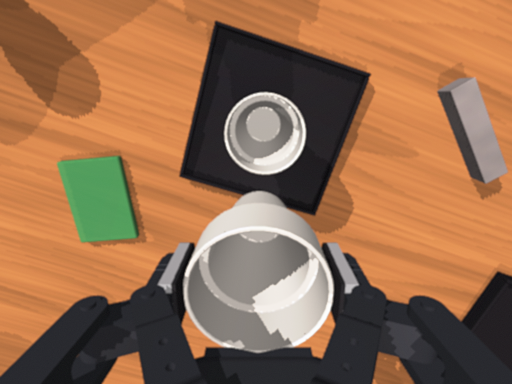

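Request:
{"fn": "jog_arm", "kwargs": {
  "claw": [-1, -1, -1, -1, -1, -1],
  "travel": [
    [0, 0.001, -0.012],
    [0, 0.001, -0.012],
    [0, 0.001, -0.012],
    [0, 0.001, -0.0127],
    [0, 0, 0],
    [0, 0, 0]
  ],
  "delta_rot": [
    [0, 0, 0],
    [0, 0, 0],
    [0, 0, 0],
    [0, 0, 0],
    [0, 0, 0],
    [0, 0, 0]
  ]
}}

```text
time_s: 5.17
eef_pos: [616.8, -160.0, 192.0]
ee_rot: [-0.353, 1.57, 3.137]
force: [0.6, 0.3, -0.3]
gripper_width: 0.745
```

```bash
python3 - <<'E'
from h import *
for i in range(3): d=snap('wrist','w6.png');to(616.5,-160.2,150)
d=snap('wrist','w6.png')
pts=[(185,288),(333,287),(262,348),(262,222),(195,253),(324,251),(208,328),(312,326)]
rim('w6.png',259,285,state()['eef_pos'][2]+33,d)
E
```

```text
pos [ 616.5 -160.   192.1] d_tool m [0.0421 0.0002 0.0001] t 5.22 g 0.749 F [-1.1  0.7  0.1]
pos [ 616.5 -159.9  192.3] d_tool m [0.0423 0.0003 0.0001] t 5.27 g 0.747 F [-0.2 -0.4 -0.5]
pos [ 616.6 -159.8  192.4] d_tool m [0.0424 0.0003 0.0002] t 5.32 g 0.748 F [ 0.1 -0.  -0.3]
bbox [ 186  150  147  197 8416] ell [260.  256.1] [148.2 205.1] circ [ 632.4 -155.9] r 41.2
```

Aligned. Descend from 192 to about 95, then feel.

Request:
{"fn": "jog_arm", "kwargs": {
  "claw": [-1, -1, -1, -1, -1, -1, -1, -1],
  "travel": [
    [0.02, 0, 0],
    [0.02, 0, 0],
    [0.015, 0, 0],
    [0.012, 0, 0],
    [0.01, 0, 0],
    [0.01, 0, 0],
    [0.008, 0, 0],
    [0, 0, 0]
  ],
  "delta_rot": [
    [0, 0, 0],
    [0, 0, 0],
    [0, 0, 0],
    [0, 0, 0],
    [0, 0, 0],
    [0, 0, 0],
    [0, 0, 0],
    [0, 0, 0]
  ]
}}

```text
time_s: 6.03
eef_pos: [616.7, -159.0, 95.8]
ee_rot: [-0.785, 1.569, 2.706]
force: [-0.4, 0.3, 0.6]
gripper_width: 0.744
```

Request:
{"fn": "jog_arm", "kwargs": {
  "claw": [-1, -1, -1, -1, -1],
  "travel": [
    [0.003, 0, 0],
    [0.003, 0, 0],
    [0.002, 0, 0],
    [0, 0, 0],
    [0, 0, 0]
  ],
  "delta_rot": [
    [0, 0, 0],
    [0, 0, 0],
    [0, 0, 0],
    [0, 0, 0],
    [0, 0, 0]
  ]
}}

```text
time_s: 6.45
eef_pos: [617.4, -159.2, 89.5]
ee_rot: [2.44, 1.571, -0.353]
force: [0.1, -0.9, -0.4]
gripper_width: 0.747
```

Request:
{"fn": "jog_arm", "kwargs": {
  "claw": [-1, -1, -1, -1, -1, -1],
  "travel": [
    [0.001, 0, 0],
    [0.001, 0, 0],
    [0.001, 0, 0],
    [0.0005, 0, 0],
    [0, 0, 0],
    [0, 0, 0]
  ],
  "delta_rot": [
    [0, 0, 0],
    [0, 0, 0],
    [0, 0, 0],
    [0, 0, 0],
    [0, 0, 0],
    [0, 0, 0]
  ]
}}

```text
time_s: 6.95
eef_pos: [617.3, -159.3, 85.8]
ee_rot: [1.877, 1.571, -0.916]
force: [0.4, -0.4, -0.9]
gripper_width: 0.747
```

```bash
python3 - <<'E'
from h import *
for i in range(3): to(616.5,-160.2,85); d=snap('wrist','w7.png')
E
```

```text
pos [ 617.3 -159.3   85.8] d_tool m [0.0008 0.0006 0.0011] t 6.95 g 0.747 F [ 0.4 -0.4 -0.9]
pos [ 617.3 -159.3   85.8] d_tool m [0.0008 0.0006 0.0011] t 7.0 g 0.751 F [-0.7  0.3 -0.5]
pos [ 617.3 -159.2   85.8] d_tool m [0.0008 0.0006 0.0011] t 7.05 g 0.746 F [-0.6  0.3 -0.5]
```

View pics/w7.png

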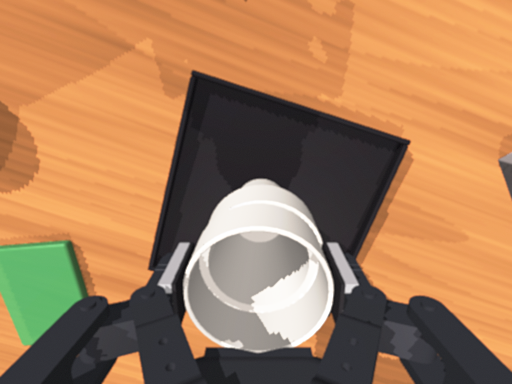

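Request:
{"fn": "jog_arm", "kwargs": {
  "claw": [-1, -1, -1, 1, 1, 1, 1, 1],
  "travel": [
    [0.0007, 0, 0],
    [0.0005, 0, 0],
    [0, 0, 0],
    [0, 0, 0],
    [0, 0, 0],
    [0, 0, 0],
    [0, 0, 0],
    [0, 0, 0]
  ],
  "delta_rot": [
    [0, 0, 0],
    [0, 0, 0],
    [0, 0, 0],
    [0, 0, 0],
    [0, 0, 0],
    [0, 0, 0],
    [0, 0, 0],
    [0, 0, 0]
  ]
}}

```text
time_s: 7.77
eef_pos: [617.2, -159.2, 84.5]
ee_rot: [-0.8, 1.571, 2.69]
force: [0.1, 0.7, -0.0]
gripper_width: 0.999
```

Request:
{"fn": "jog_arm", "kwargs": {
  "claw": [1, 1, 1, 1, 1, 1, 1, 1],
  "travel": [
    [-0.005, 0, 0],
    [-0.015, 0, 0],
    [-0.02, 0, 0],
    [-0.02, 0, 0],
    [-0.02, 0, 0],
    [-0.02, 0, 0],
    [-0.015, 0, 0],
    [0, 0, 0]
  ],
  "delta_rot": [
    [0, 0, 0],
    [0, 0, 0],
    [0, 0, 0],
    [0, 0, 0],
    [0, 0, 0],
    [0, 0, 0],
    [0, 0, 0],
    [0, 0, 0]
  ]
}}

```text
time_s: 8.43
eef_pos: [618.3, -159.7, 203.5]
ee_rot: [2.359, 1.565, -0.434]
force: [-0.2, 0.7, 0.7]
gripper_width: 1.0
```

```bash
python3 - <<'E'
from h import *
d=snap('wrist','w8.png');to(458,303,195)
rim('w8.png',*proj(d,(616.5,-160,118)),118,d)
print(state()['joint_pos'].round(2))
E
```

```text
pos [ 617.8 -159.4  201.1] d_tool m [ 0.0051 -0.4892 -0.0079] t 8.48 g 1.002 F [ 0.7  0.3 -0.5]
bbox [ 217  150   81   89 3142] ell [257.3 195.2] [80.2 88.3] circ [ 619.7 -157.7] r 34.9
[-0.44  0.59  1.17  0.    1.38  0.79]
```

Request:
{"fn": "jog_arm", "kwargs": {
  "claw": [1, 1, 1, 1, 1, 1, 1, 1],
  "travel": [
    [0, -0.02, -0.001],
    [0, -0.033, -0.001],
    [0, -0.033, -0.001],
    [0, -0.033, -0.001],
    [0, -0.033, 0],
    [0, -0.033, 0],
    [0, -0.033, 0],
    [0, -0.033, 0]
  ],
  "delta_rot": [
    [0, 0, 0],
    [0, 0, 0],
    [0, 0, 0],
    [0, 0, 0],
    [0, 0, 0],
    [0, 0, 0],
    [0, 0, 0],
    [0, 0, 0]
  ]
}}

```text
time_s: 9.15
eef_pos: [533.9, 79.4, 198.3]
ee_rot: [-0.435, 1.569, 3.055]
force: [0.9, 0.6, 0.1]
gripper_width: 1.0
```

Request:
{"fn": "jog_arm", "kwargs": {
  "claw": [1, 1, 1, 1, 1, 1, 1, 1],
  "travel": [
    [0, -0.033, 0],
    [0, -0.033, -0.001],
    [0, -0.033, -0.001],
    [0, -0.033, -0.001],
    [0, -0.033, -0.001],
    [0, -0.033, 0],
    [0, -0.025, 0],
    [0, -0.015, 0]
  ],
  "delta_rot": [
    [0, 0, 0],
    [0, 0, 0],
    [0, 0, 0],
    [0, 0, 0],
    [0, 0, 0],
    [0, 0, 0],
    [0, 0, 0],
    [0, 0, 0]
  ]
}}

```text
time_s: 9.82
eef_pos: [455.9, 305.2, 198.2]
ee_rot: [-0.172, 1.569, -2.963]
force: [0.7, -0.1, 1.0]
gripper_width: 1.001
```

Request:
{"fn": "jog_arm", "kwargs": {
  "claw": [1, 1, 1],
  "travel": [
    [0, 0, 0],
    [0, 0, 0],
    [0, 0, 0]
  ],
  "delta_rot": [
    [0, 0, 0],
    [0, 0, 0],
    [0, 0, 0]
  ]
}}

```text
time_s: 10.07
eef_pos: [457.7, 302.3, 198.9]
ee_rot: [0.237, 1.57, -2.556]
force: [0.1, -0.1, 0.3]
gripper_width: 0.997
```

```bash
python3 - <<'E'
from h import *
d=snap('wrist','w9.png');to(458,303,195)
u=proj(d,(458,303,86));print(u)
rim('w9.png',*u,86,d)
E
```

```text
pos [457.9 302.1 199.1] d_tool m [ 0.0041 -0.0008 -0.0004] t 10.12 g 0.996 F [ 0.  -0.1  0.1]
[258.84829429 187.62938951]
bbox [ 214  148   72   74 1282] ell [249.6 185.2] [70.8 73.2] circ [456.1 311. ] r 32.6
```

View pics/w9.png

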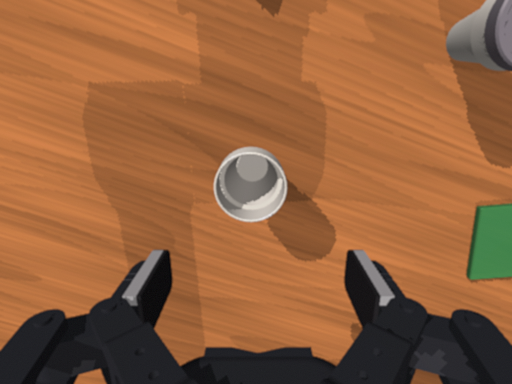

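Request:
{"fn": "jog_arm", "kwargs": {
  "claw": [1, 1, 1, 1, 1],
  "travel": [
    [0.02, -0.0085, -0.0013],
    [0.025, 0, 0],
    [0.025, 0, 0],
    [0, 0, 0],
    [0, 0, 0]
  ],
  "delta_rot": [
    [0, 0, 0],
    [0, 0, 0],
    [0, 0, 0],
    [0, 0, 0],
    [0, 0, 0]
  ]
}}

```text
time_s: 10.53
eef_pos: [456.1, 310.6, 129.3]
ee_rot: [0.076, 1.569, -2.718]
force: [-0.1, -0.1, 0.3]
gripper_width: 1.002
```

```bash
python3 - <<'E'
from h import *
d=snap('wrist','w10.png');to(456.1,310.8,53)
u=proj(d,(456.1,310.8,86));print(u)
rim('w10.png',*u,86,d)
E
```

```text
pos [456.7 311.1 130.6] d_tool m [0.0776 0.     0.0007] t 10.58 g 1.0 F [0.5 0.1 1.2]
[259.8000642  219.72816824]
bbox [ 212  166   96   98 2621] ell [259.2 215.7] [94.3 97.5] circ [456.9 311.5] r 33.3
```

Good agreement; descend, grip, lift.

Request:
{"fn": "jog_arm", "kwargs": {
  "claw": [1, 1, 1, 1, 1, 1, 1, 1],
  "travel": [
    [0.02, 0, 0],
    [0.02, 0, 0],
    [0.02, 0, 0],
    [0.016, 0, 0],
    [0, 0, 0],
    [0, 0, 0],
    [0, 0, 0],
    [0, 0, 0]
  ],
  "delta_rot": [
    [0, 0, 0],
    [0, 0, 0],
    [0, 0, 0],
    [0, 0, 0],
    [0, 0, 0],
    [0, 0, 0],
    [0, 0, 0],
    [0, 0, 0]
  ]
}}

```text
time_s: 11.25
eef_pos: [457.0, 311.8, 55.4]
ee_rot: [-3.098, 1.568, 0.393]
force: [-0.3, 0.1, -0.5]
gripper_width: 1.002
```

Request:
{"fn": "jog_arm", "kwargs": {
  "claw": [-1, -1, -1, -1, -1, -1, -1, -1],
  "travel": [
    [0, 0, 0],
    [0, 0, 0],
    [0, 0, 0],
    [0, 0, 0],
    [0, 0, 0],
    [0, 0, 0],
    [0, 0, 0],
    [0, 0, 0]
  ],
  "delta_rot": [
    [0, 0, 0],
    [0, 0, 0],
    [0, 0, 0],
    [0, 0, 0],
    [0, 0, 0],
    [0, 0, 0],
    [0, 0, 0],
    [0, 0, 0]
  ],
  "grip_force": 30
}}

```text
time_s: 11.92
eef_pos: [456.7, 311.6, 54.8]
ee_rot: [3.061, 1.569, 0.268]
force: [-0.3, -1.5, 5.3]
gripper_width: 0.749
```

```bash
python3 - <<'E'
from h import *
to(456.1,310.8,53)
E
```

```text
pos [456.7 311.6  54.8] d_tool m [0.0018 0.0006 0.0008] t 11.92 g 0.749 F [-0.3 -1.5  5.3]
```

Request:
{"fn": "jog_arm", "kwargs": {
  "claw": [-1, -1, -1, -1, -1, -1, -1, -1],
  "travel": [
    [-0.005, 0, 0],
    [-0.015, 0, 0],
    [-0.025, 0, 0],
    [-0.03, 0, 0],
    [-0.03, 0, 0],
    [-0.03, 0, 0],
    [-0.025, 0, 0],
    [-0.01, 0, 0]
  ],
  "delta_rot": [
    [0, 0, 0],
    [0, 0, 0],
    [0, 0, 0],
    [0, 0, 0],
    [0, 0, 0],
    [0, 0, 0],
    [0, 0, 0],
    [0, 0, 0]
  ]
}}

```text
time_s: 12.58
eef_pos: [456.7, 311.9, 227.6]
ee_rot: [-3.092, 1.565, 0.399]
force: [0.9, 0.4, -0.3]
gripper_width: 0.751
```

```bash
python3 - <<'E'
from h import *
to(575,-175,222)
E
```

```text
pos [456.7 311.9 227.6] d_tool m [0.0052 0.498  0.0554] t 12.58 g 0.751 F [ 0.9  0.4 -0.3]
```

Request:
{"fn": "jog_arm", "kwargs": {
  "claw": [-1, -1, -1, -1, -1, -1, -1, -1],
  "travel": [
    [0, 0.015, 0.001],
    [0, 0.03, 0.004],
    [0, 0.034, 0.004],
    [0, 0.034, 0.004],
    [0, 0.034, 0.004],
    [0, 0.034, 0.004],
    [0, 0.034, 0.004],
    [0, 0.034, 0.004]
  ],
  "delta_rot": [
    [0, 0, 0],
    [0, 0, 0],
    [0, 0, 0],
    [0, 0, 0],
    [0, 0, 0],
    [0, 0, 0],
    [0, 0, 0],
    [0, 0, 0]
  ]
}}

```text
time_s: 13.25
eef_pos: [513.6, 66.0, 222.9]
ee_rot: [-0.52, 1.569, 2.97]
force: [0.6, -0.3, -1.1]
gripper_width: 0.749
```

Request:
{"fn": "jog_arm", "kwargs": {
  "claw": [-1, -1, -1, -1, -1, -1, -1, -1],
  "travel": [
    [0, 0.034, 0.004],
    [0, 0.034, 0.004],
    [0, 0.034, 0.004],
    [0, 0.034, 0.004],
    [0, 0.034, 0.004],
    [0, 0.034, 0.003],
    [0, 0.03, 0.002],
    [0, 0.015, 0.001]
  ],
  "delta_rot": [
    [0, 0, 0],
    [0, 0, 0],
    [0, 0, 0],
    [0, 0, 0],
    [0, 0, 0],
    [0, 0, 0],
    [0, 0, 0],
    [0, 0, 0]
  ]
}}

```text
time_s: 13.92
eef_pos: [574.5, -178.5, 222.3]
ee_rot: [-0.502, 1.569, 2.986]
force: [-0.6, 0.9, -1.0]
gripper_width: 0.749
```

Request:
{"fn": "jog_arm", "kwargs": {
  "claw": [-1, -1, -1],
  "travel": [
    [0, 0, 0],
    [0, 0, 0],
    [0, 0, 0]
  ],
  "delta_rot": [
    [0, 0, 0],
    [0, 0, 0],
    [0, 0, 0]
  ]
}}

```text
time_s: 14.17
eef_pos: [574.2, -174.4, 223.1]
ee_rot: [-1.025, 1.57, 2.466]
force: [-0.4, 0.2, -1.0]
gripper_width: 0.747
```

```bash
python3 - <<'E'
from h import *
d=snap('wrist','w11.png')
u=proj(d,(617,-159,118));print(u)
rim('w11.png',*u,118,d); to(617,-159,222)
E
```

```text
[260.07351144 138.10329004]
bbox [ 220   97   80   81 1803] ell [259.6 137.4] [79.3 80.7] circ [ 616.1 -158.9] r 32.6
pos [ 574.3 -174.2  223.4] d_tool m [ 0.0014  0.0004 -0.0453] t 14.22 g 0.749 F [ 0.6 -0.8 -0.7]
```

View pics/w11.png

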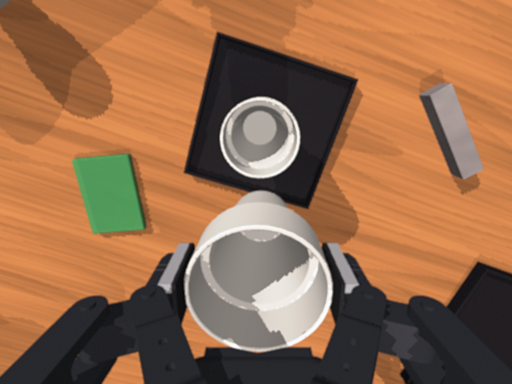

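Request:
{"fn": "jog_arm", "kwargs": {
  "claw": [-1, -1, -1, -1, -1, -1],
  "travel": [
    [0, 0, -0.011],
    [0, 0, -0.011],
    [0, 0, -0.011],
    [0, 0, -0.0115],
    [0, 0, 0],
    [0, 0, 0]
  ],
  "delta_rot": [
    [0, 0, 0],
    [0, 0, 0],
    [0, 0, 0],
    [0, 0, 0],
    [0, 0, 0],
    [0, 0, 0]
  ]
}}

```text
time_s: 14.72
eef_pos: [616.2, -159.1, 223.4]
ee_rot: [-0.666, 1.57, 2.826]
force: [0.1, 0.9, -1.0]
gripper_width: 0.751
```

```bash
python3 - <<'E'
from h import *
for i in range(3): to(616.1,-158.9,115); d=snap('wrist','w12.png')
E
```

```text
pos [ 616.2 -159.1  223.4] d_tool m [ 0.1084 -0.0002 -0.    ] t 14.72 g 0.751 F [ 0.1  0.9 -1. ]
pos [ 615.9 -159.5  223.6] d_tool m [ 0.1086 -0.0005 -0.0004] t 14.77 g 0.753 F [-0.5 -0.2 -1. ]
pos [ 615.8 -159.8  223.7] d_tool m [ 0.1087 -0.0007 -0.0006] t 14.82 g 0.748 F [ 0.5 -0.1 -1. ]
```

Descend 97, then feel the last ~11 mm.

Request:
{"fn": "jog_arm", "kwargs": {
  "claw": [-1, -1, -1, -1, -1, -1, -1, -1],
  "travel": [
    [0.02, -0.0005, -0.0003],
    [0.02, 0, 0],
    [0.015, 0, 0],
    [0.012, 0, 0],
    [0.012, 0, 0],
    [0.01, 0, 0],
    [0.008, 0, 0],
    [0, 0, 0]
  ],
  "delta_rot": [
    [0, 0, 0],
    [0, 0, 0],
    [0, 0, 0],
    [0, 0, 0],
    [0, 0, 0],
    [0, 0, 0],
    [0, 0, 0],
    [0, 0, 0]
  ]
}}

```text
time_s: 15.53
eef_pos: [615.6, -159.4, 125.0]
ee_rot: [-0.776, 1.568, 2.714]
force: [0.6, -1.1, -0.7]
gripper_width: 0.748
```

Request:
{"fn": "jog_arm", "kwargs": {
  "claw": [-1, -1, -1, -1, -1, -1, -1],
  "travel": [
    [0.003, 0, 0],
    [0.003, 0, 0],
    [0.002, 0, 0],
    [0.001, 0, 0],
    [0.001, 0, 0],
    [0, 0, 0],
    [0, 0, 0]
  ],
  "delta_rot": [
    [0, 0, 0],
    [0, 0, 0],
    [0, 0, 0],
    [0, 0, 0],
    [0, 0, 0],
    [0, 0, 0],
    [0, 0, 0]
  ]
}}

```text
time_s: 16.12
eef_pos: [616.5, -159.5, 116.7]
ee_rot: [2.662, 1.571, -0.131]
force: [-0.1, 0.1, -0.6]
gripper_width: 0.754
```

Request:
{"fn": "jog_arm", "kwargs": {
  "claw": [-1, -1, -1, -1, 1, 1, 1, 1],
  "travel": [
    [0.001, 0, 0],
    [0.0005, 0, 0],
    [0, 0, 0],
    [0, 0, 0],
    [0, 0, 0],
    [0, 0, 0],
    [0, 0, 0],
    [0, 0, 0]
  ],
  "delta_rot": [
    [0, 0, 0],
    [0, 0, 0],
    [0, 0, 0],
    [0, 0, 0],
    [0, 0, 0],
    [0, 0, 0],
    [0, 0, 0],
    [0, 0, 0]
  ]
}}

```text
time_s: 16.78
eef_pos: [616.4, -159.6, 115.1]
ee_rot: [0.765, 1.571, -2.028]
force: [-0.5, 0.5, 0.8]
gripper_width: 0.999
```

Request:
{"fn": "jog_arm", "kwargs": {
  "claw": [1, 1, 1, 1, 1, 1, 1, 1],
  "travel": [
    [0, 0, 0],
    [-0.005, 0, 0],
    [-0.015, 0, 0],
    [-0.025, 0, 0],
    [-0.025, 0, 0],
    [-0.025, 0, 0],
    [-0.02, 0, 0],
    [-0.005, 0, 0]
  ],
  "delta_rot": [
    [0, 0, 0],
    [0, 0, 0],
    [0, 0, 0],
    [0, 0, 0],
    [0, 0, 0],
    [0, 0, 0],
    [0, 0, 0],
    [0, 0, 0]
  ]
}}

```text
time_s: 17.45
eef_pos: [617.3, -159.9, 239.3]
ee_rot: [2.349, 1.565, -0.444]
force: [0.4, 0.3, 0.4]
gripper_width: 0.995
```

Request:
{"fn": "jog_arm", "kwargs": {
  "claw": [1, 1, 1, 1, 1, 1],
  "travel": [
    [0, 0, 0.015],
    [0, 0, 0.015],
    [0, 0, 0.015],
    [0, 0, 0],
    [0, 0, 0],
    [0, 0, 0]
  ],
  "delta_rot": [
    [0, 0, 0],
    [0, 0, 0],
    [0, 0, 0],
    [0, 0, 0],
    [0, 0, 0],
    [0, 0, 0]
  ]
}}

```text
time_s: 17.95
eef_pos: [574.6, -174.7, 234.7]
ee_rot: [-1.421, 1.57, 2.069]
force: [0.3, -0.1, 0.2]
gripper_width: 1.002
```

```bash
python3 - <<'E'
from h import *
to(616,-159,200)
w=snap('wrist','w13.png'); u=proj(w,(616,-159,146)); print(u); rim('w13.png',*u,146,w)
s=snap('scene','s3.png');e=snap('side','e3.png')
ims=[cv2.resize(w['color'],(533,400))]
def crop(q,n,h):
    x,y=proj(q,(616,-159,80)).astype(int); print((x-h,y-h)); return cv2.resize(q['color'][y-h:y+h,x-h:x+h],(n,n),interpolation=cv2.INTER_CUBIC)
ims.append(np.vstack([crop(e,200,30),crop(s,200,30)]))
cv2.imwrite('pics/fin.png',np.hstack(ims)[:,:,::-1])
for z in(146,118,90,4): print(z,proj(e,(616,-159,z)).round(1),proj(s,(616,-159,z)).round(1))
E
```

```text
pos [ 574.6 -174.7  234.7] d_tool m [ 0.0347 -0.0006 -0.0443] t 17.95 g 1.002 F [ 0.3 -0.1  0.2]
[259.08470816 142.85727952]
bbox [ 217   97   85   89 2436] ell [258.6 141.5] [84.1 87.6] circ [ 615.4 -158.8] r 32.9
(np.int64(227), np.int64(145))
(np.int64(224), np.int64(168))
146 [257.1 159. ] [253.8 186.4]
118 [257.1 166.2] [253.9 191.8]
90 [257.1 173.2] [254. 197.]
4 [257.  193.7] [254.4 212. ]
```

View pics/fin.png

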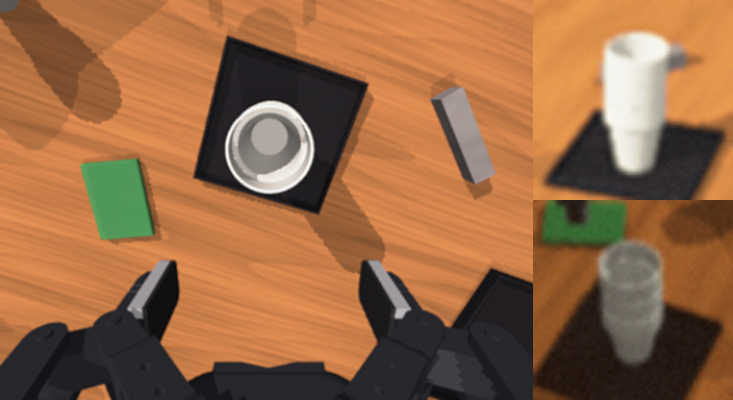

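```bash
python3 -c "
from cell import job
print(job.close_job())"
```

```text
the job is handed in; nothing more can be done
None
```

Both bench pots are nested into the pot in the middle-sized black tray, and I handed the job in at about 18 s of the 64 s allowed. I gripped each pot round its collar at 30 N, lowered it in and released it. `close_job` gives no verdict, so the result rests on my own checks.

- **Stack height:** the top rim fits a circle of 32.9 mm radius at the 146 mm height expected if both pots are home (nominal 32.5 mm). After the first nesting, the rim at 118 mm gave 32.6 mm.
- **Alignment:** the top rim is centred at about (615, -159). The middle pot's rim measured (616, -159) and the lowest (616.5, -160), so the spread is under 2 mm.
- **Upright, in the tray:** the last pictures show a straight stack with three even collars, inside the tray walls. The gripper is clear of it.
- **Bystanders:** the glass and the stone look unmoved in the last wrist picture. I did not measure the lidded pot or the brush again at the end, but the arm never went close to them.

One check disagreed. A rim fit taken right after the first release gave a radius of 34.9 mm, probably because the contour included part of the collar wall. The clearer view taken later did not show this.

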